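# Demould a chocolate slab with the ejector lever

### The arm

A 6-joint arm with a two-finger parallel gripper is mounted at the origin on the work surface. World frame = base frame: x ahead of the robot, y to its left, z up, the work surface at z = 0. Lengths are in m, angles in rad, forces in N, time in s.
With the tool pointing down it reaches from about 0.375 to 0.9 m from the base axis. Payload 3.1 kg.
Tool frame: the origin (TCP) lies midway between the tips of the shut fingers; the grasp point (between the pads) lies 19 mm behind it (manip.grasp_offset is the distance from the TCP to the grasp point, in m); z points along the fingers, y is the line along which they close (so a half turn about z gives the same grasp; the last joint's range is limited). The gripper opens to 85 mm and grips with 20 to 120 N. Pads are 22 mm wide; open, the fingers measure 114 mm over their backs; the gripper's body (76 mm by 85 mm) begins 54 mm behind the grasp point. The pads swing forward as they close: fully open they stand 13 mm farther back than shut.
Start: joints at [-1.403, 0.527, 1.433, -0, 1.181, -0.178], TCP at [0.212, -0.588, 0.203] pointing down, gripper open.
Joint ranges: [-3.08, 3.08], [-0.75, 2.2], [0.22, 2.44], [-1.43, 4.57], [0, 2.65], [-2.85, 2.85]. Speed limits (rad/s): [2.79, 2.79, 3.14, 3.14, 3.14, 3.14].

### API

Orientations are given as a unit quaternion [x, y, z, w].
In Python, from station import sensors, cams, order, manip gives the robot as it stands.
- The arm moves only by the tool move_arm, never from a script. Its argument "targets" is a list of rows, each an object of numbers: "dx", "dy", "dz": the shift along the world's x, y, z normalised to -1 to 1, where 1 is 25 mm; "rx", "ry", "rz": the turn, a rotation vector about the world's x, y, z normalised to -1 to 1, where 1 is 30 degrees. A call has exactly 10 rows; each row shifts and turns the commanded pose from where the row before left it; what a row does not reach is not made up. A row lasts 1/8 s, in which the tool goes at most 62.5 mm and 10.7 degrees, less where a joint would pass 70% of its speed; a pose out of reach is approached as far as the arm can. A call with a number of a shift or a turn outside -1 to 1 is refused whole. A call with a gripper value outside its range is refused whole. "claw" is the opening in per cent of the stroke, from 0 (shut) to 100 (fully open), set as the call begins (left out, the last holds). The fingers move at their own pace and stop on an object; "newtons" is the grip in N (left out, the last holds). Time passes only in rows, so rows that do not move let the fingers close, or fill a call up. It gives the time, the measured TCP pose, the force, the opening and the grip force at its end, in the units of the state.
- sensors.sense(): the state, without advancing time (a new reading comes with each control period).
- cams.snapshot(name): name is "scene" or "top"; returns the picture (384x512x3 uint8, red, green, blue); there is no depth.
- cams.camera_model(name): a dict with "fx", "fy", "cx", "cy" (pixels), "distortion" ([k1, k2, p1, p2, k3] as OpenCV has them; the pictures are not rectified), "extrinsics" (4x4, takes a point from world to camera coordinates). Camera axes: x right, y down, z forward; pixel columns grow to the right and rows downward; lengths in m; the calibration is good to about 2 mm. A picture is of the moment at which its call begins. camera_model takes no time and is no camera call.
- order.sign_off(): hands the job in; it is judged then, once.
The state is a dict: "t": time; "q": joint angles; "qd": joint speeds; "tau": joint torques, N m; "tcp_pos": TCP position; "tool_rot": TCP orientation; "force": force on the tool from outside, world axes, zero at the start; "ft_torque": the same for the moment, N m; "finger_gap": opening from 0.0 (shut) to 1.0 (fully open); "gripper_force": force on a finger pad.
Only numpy, scipy, OpenCV 4.12 (cv2) and the standard library are available. Lean on these libraries where they do the work, as an engineer would, in place of code of your own. Each camera call takes 0.05 s, during which the arm holds its last target. There are 200 camera calls.

### The job

Lift the blue cover off the demoulding stand and lay it flat, handle up, on the green board; then press the red lever all the way down so that the chocolate slab rises from its pocket, take the slab out and lay it flat, panelled side up, in the empty compartment of the cardboard tray. Set the cover and the slab down, do not drop them, and leave the other slab, the jar, the tin and the bucket where they stand.

Things in the scene. Friction and masses are not known exactly. Their poses are not given: they have to be found in the camera images.
- stand: Demoulding stand, fixed: a pale aluminium block 86 (x) x 136 (y) x 72 mm high on a steel foot 100 x 150 x 8 mm. Origin: centre of its underside; z up, y along its length; the lever sticks out at the -y end. A pocket 52 (x) x 104 (y) mm open at the top holds the slab, in the middle. The rim is 72 mm up.
- lever (a joint): Ejector lever's hinge, rad: 0 raised, grows as the red pad is pressed, 0.60 fully down (stop). Starts at 0 to 0.08; stays where left (friction; 5 to 9 N on the pad moves it). Hinge line along the stand's x at y = -55, z = 40 mm. The ejector plate rises 60 mm per rad, the first 6 mm idle: fully down, the slab stands 30 mm above its seat, its top 26 mm above the rim, and stays so.
- lever_pad (a point): Middle of the top face of the lever's red pad, 44 mm wide (stand's x) x 40 mm long x 10 mm thick, 95 mm out from the hinge. At 0 the lever points 0.35 rad above level and the pad's middle is about 77 mm up; fully down it points 0.25 rad below level and the pad's middle is about 21 mm up.
- cover: Blue loose cap 96 (x) x 146 (y) mm, about 0.18 kg, over the stand's top, axes along the stand's. Plate 4 mm thick; its skirt reaches 12 mm down outside the stand (2 mm play). Origin: centre of the skirt's lower edge, z up. On top a solid white upright handle, 18 mm thick (x), 70 mm long (y), centred, from 16 to 50 mm above the origin.
- slab: Dark brown solid chocolate slab, loose, 48 (x) x 100 (y) x 40 mm high, about 0.24 kg, with four raised panels (40 x 20 x 3 mm) on top, the block itself being 37 mm high. Origin: centre of its underside, z up, y along its length. Seated, its underside is 28 mm above the table and its top 4 mm below the stand's rim, with 2 mm play all round.
- tray: Open cardboard tray, fixed, outside 180 (x) x 130 (y) x 24 mm high, walls and floor 5 mm; an equally high wall across its middle makes two compartments, each about 82 (x) x 120 (y) mm, centred at x = -44 and +44 mm. Origin: centre of its underside. The compartment at -x is empty; the one at +x holds the other slab.
- neighbour: The other chocolate slab, same size, shape and origin as the slab, lying in the +x compartment of the tray. To be left alone.
- board: Green plastic board, fixed, 160 (x) x 150 (y) x 12 mm thick. Origin: centre of its underside; its top is 12 mm up.
- jar: Amber jar with a white cap, upright, 68 mm across, 150 mm high, loose, beside the lever. Origin: centre of its underside.
- tin: Tin with an orange band and a pale lid, upright, 68 mm across, 90 mm high, loose, at the other side of the lever. Origin: centre of its underside.
- bucket: Brown open bucket without a handle, 104 mm across at the rim, 110 mm high, loose, beyond the stand. Origin: centre of its underside.
There are look-alikes about, which are no part of the job. What is meant by the tray is not black, and is the smaller of those in its own colour.

How it is judged:
On the way, in this order (a step that is already met when the one before it is completed fails the run):
1. the cover lies flat, handle up, on the green board, let go, while the slab is still seated (horizontal distance between cover and board below 0.05 m and z of cover in the frame of board below 0.017 m and angle between cover's own z axis and vertical below 0.08 rad and contact force between cover and the fingers below 0.1 N and linear speed of cover below 0.03 m/s and z of slab in the frame of stand below 0.034 m), for 0.2 s.
2. the lever is down and the slab, untouched by the fingers, stands raised in its pocket (value of joint lever above 0.52 rad and z of slab in the frame of stand between 0.051 and 0.064 m and horizontal distance between slab and stand below 0.008 m and contact force between slab and the fingers below 0.1 N), for 0.2 s.
At the end, for the whole second after the job is handed in: The slab lies flat (within 0.08 rad, panels up, underside within 5 mm of the tray's floor) in the empty -x compartment of the tray, at rest and let go; the cover lies flat (within 0.08 rad, handle up) on the green board, its centre within 50 mm of the board's, at rest and let go (x of slab in the frame of tray between -0.068 and -0.02 m and y of slab in the frame of tray between -0.02 and 0.02 m and z of slab in the frame of tray below 0.01 m and angle between each of slab, cover's own z axis and vertical below 0.08 rad and linear speed of each of slab, cover below 0.02 m/s and contact force between slab and the fingers below 0.1 N and horizontal distance between cover and board below 0.05 m and z of cover in the frame of board below 0.017 m); the robot touches nothing.
It fails at once if the jar, the tin, the bucket or the other slab is shifted more than 15 mm or tipped (distance of any of jar, tin, bucket, neighbour from where it was at the start of the episode above 0.015 m or angle between any of jar, tin, bucket, neighbour's own z axis and vertical above 0.3 rad).
It fails at once if the slab or the cover is dropped (falls faster than 0.7 m/s, about 25 mm, out of the fingers) ((linear speed of slab above 0.7 m/s and contact force between slab and the fingers below 0.1 N) or (linear speed of cover above 0.7 m/s and contact force between cover and the fingers below 0.1 N)).
It also fails if it takes over 67 s, if anything falls off the work surface, if the arm or the gripper's body presses on something with over 40 N, if the wrist force passes 120 N, or if a joint passes its speed limit or range.

## Working session

There is one attempt and no reset: what is moved stays moved. The work goes in short steps, Python scripts to look and compute and a tool call to move; the robot and the scene stay as the last step left them, time stands still between calls to the robot, and variables do not carry over. Pictures are saved under pics/ and viewed, at most 10 in all, crops included, and the job is handed in when it is done.

Besides the shell and the picture viewer there is one more tool, called after "Request:" as name(argument=value, ...), one argument or row to a line, values as JSON. move_arm: Moves the arm, as the interface text tells. Scaled input: -1 to 1 covers 25 mm each way for a shift and 30 degrees each way for a turn. Its arguments: {"type":"object","properties":{"targets":{"type":"array"},"claw":{"type":"number"},"newtons":{"type":"number"}},"required":["targets"]}

```bash
mkdir -p pics; ls; python3 - <<'E'
from station import sensors,cams
import cv2,numpy as np
for n in("scene","top"):
    im=cams.snapshot(n);cv2.imwrite(f"pics/{n}0.png",cv2.resize(im[:,:,::-1],(800,600),interpolation=cv2.INTER_CUBIC))
    m=cams.camera_model(n);print(n,m["fx"],m["fy"],m["cx"],m["cy"],m["distortion"],np.round(m["extrinsics"],3).tolist())
s=sensors.sense();print(s)
E
```

```text
pics
scene 358.9055069232493 358.9055069232493 264.5653185863294 200.0029445656331 [-0.07146611  0.          0.          0.          0.        ] [[-0.447, 0.894, 0.004, 0.106], [0.707, 0.356, -0.611, -0.373], [-0.548, -0.271, -0.791, 1.648], [0.0, 0.0, 0.0, 1.0]]
top 363.7796011661072 363.7796011661072 250.01708102447944 192.69484108369284 [-0.08852836  0.          0.          0.          0.        ] [[0.013, -1.0, 0.012, 0.114], [-0.999, -0.014, -0.046, 0.523], [0.046, -0.011, -0.999, 1.29], [0.0, 0.0, 0.0, 1.0]]
{'t': 0.1, 'q': array([-1.40350658e+00,  5.28389460e-01,  1.43378284e+00,  3.13783955e-06,
        1.18142998e+00, -1.78477331e-01]), 'qd': array([-0.00257431, -0.00130575, -0.00351056, -0.00048127, -0.00122071,
        0.00019498]), 'tau': array([-3.53186388e-04, -4.43303382e+01, -1.78586519e+01, -1.53065394e-04,
        3.86610656e-03,  1.61876272e-05]), 'tcp_pos': array([ 0.21174539, -0.58728056,  0.2020188 ]), 'tool_rot': array([ 9.85092432e-01,  1.72022939e-01,  7.07154691e-06, -1.00478882e-03]), 'force': array([ 0.11313176, -0.20636887,  0.27781627]), 'ft_torque': array([ 0.07696449, -0.01249497,  0.0067261 ]), 'gripper_force': 0.0, 'finger_gap': 0.9986749741810952}
```

View pics/top0.png

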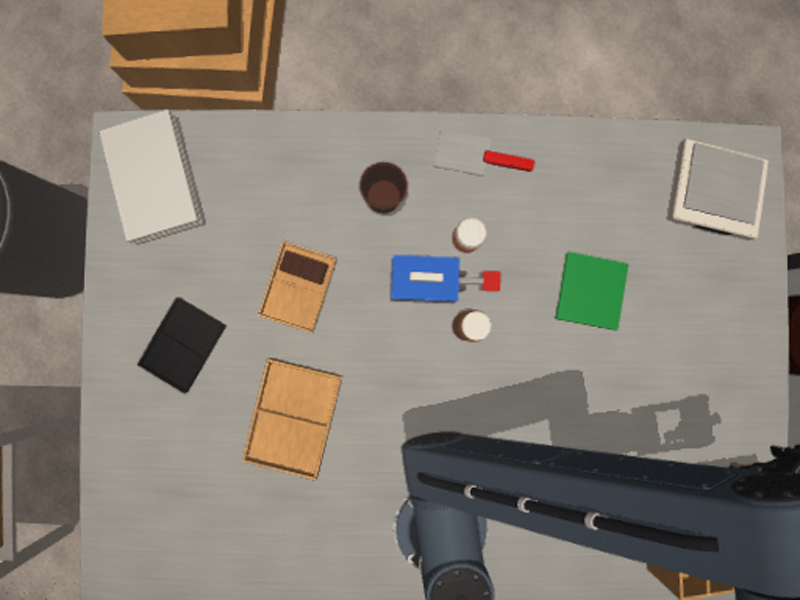

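View pics/scene0.png

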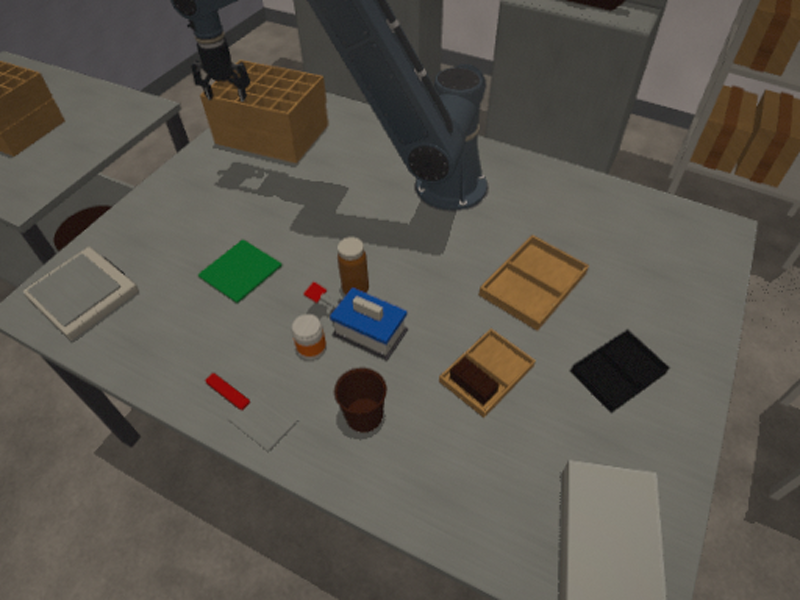

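```bash
cat > h.py <<'E'
import cv2,numpy as np
from station import sensors,cams
def cast(name,px,z):
    m=cams.camera_model(name);K=np.array([[m["fx"],0,m["cx"]],[0,m["fy"],m["cy"]],[0,0,1]]);E=np.array(m["extrinsics"])
    u=cv2.undistortPoints(np.array(px,float).reshape(-1,1,2),K,np.array(m["distortion"]))[:,0]
    d=np.c_[u,np.ones(len(u))]@E[:3,:3];c=-E[:3,:3].T@E[:3,3]
    return (c+d*((z-c[2])/d[:,2])[:,None])[:,:2]
def blob(name,im,lo,hi,box,z):
    "largest blob in hsv range inside box (x0,y0,x1,y1 native px); world outline at z -> centre,size,long-axis yaw"
    h=cv2.cvtColor(im,cv2.COLOR_RGB2HSV);k=cv2.inRange(h,lo,hi);b=np.zeros_like(k);x0,y0,x1,y1=[int(v/1.5625) for v in box];b[y0:y1,x0:x1]=1
    cs,_=cv2.findContours(k*b,cv2.RETR_EXTERNAL,cv2.CHAIN_APPROX_NONE);c=max(cs,key=cv2.contourArea)
    w=cast(name,c[:,0],z);r=cv2.minAreaRect((w*1000).astype(np.float32));p=cv2.boxPoints(r)
    e=max((p[1]-p[0],p[2]-p[1]),key=np.linalg.norm)
    return np.round(r[0],1),np.round(r[1],1),round(np.degrees(np.arctan2(e[1],e[0]))%180,1)
E
python3 - <<'E'
from h import *
im=cams.snapshot("top")
for n,lo,hi,b,z in [("cover",(100,120,60),(125,255,255),(370,230,480,320),.076),("handle",(0,0,150),(60,90,255),(400,262,450,290),.110),
 ("board",(45,100,50),(75,255,255),(540,240,640,340),.012),("pad",(0,150,80),(8,255,255),(475,260,510,300),.075),
 ("tray",(8,80,90),(25,255,255),(250,230,345,340),.024),("nb",(0,0,0),(179,255,75),(270,240,335,290),.040),
 ("jar",(0,0,150),(60,90,255),(445,300,500,350),.15),("tin",(0,0,150),(60,90,255),(445,210,500,255),.09),("bucket",(0,60,0),(20,255,110),(350,150,415,218),.11)]:
    print(n,*blob("top",im,lo,hi,b,z))
E
```

```text
cover [571.   47.9] [146.5  95.6] 88.3
handle [570.7  48.2] [63.7 15.8] 87.5
board [ 552.4 -346.3] [149.1 157.6] 170.0
pad [566.9 -96.8] [38.1 34.5] 0.3
tray [552.3 334.8] [131.  179.4] 162.9
nb [579.6 275. ] [ 8.2 44.2] 157.2
jar [470.2 -43.1] [ 99.4 113. ] 90.6
tin [672.6 -51.2] [ 96.2 120.8] 91.0
bucket [765.6 141.5] [103.4 100.2] 34.9
```

Request:
move_arm(
  targets=[
    {"dx": 0.56, "dy": 1, "dz": 0.2, "rz": 0.228},
    {"dx": 0.56, "dy": 1, "dz": 0.2, "rz": 0.228},
    {"dx": 0.56, "dy": 1, "dz": 0.2, "rz": 0.228},
    {"dx": 0.56, "dy": 1, "dz": 0.2, "rz": 0.228},
    {"dx": 0.56, "dy": 1, "dz": 0.2, "rz": 0.228},
    {"dx": 0.56, "dy": 1, "dz": 0.2, "rz": 0.228},
    {"dx": 0.56, "dy": 1, "rz": 0.228},
    {"dx": 0.56, "dy": 1, "rz": 0.228},
    {"dx": 0.56, "dy": 1, "rz": 0.228},
    {"dx": 0.56, "dy": 1, "rz": 0.228},
  ],
  claw=60,
  newtons=40,
)

```text
schema error: expected keys dx, dy, dz, rx, ry, rz
```

Request:
move_arm(
  targets=[
    {"dx": 0.56, "dy": 1},
    {"dx": 0.56, "dy": 1},
    {"dx": 0.56, "dy": 1},
    {"dx": 0.56, "dy": 1},
    {"dx": 0.56, "dy": 1},
    {"dx": 0.56, "dy": 1},
    {"dx": 0.56, "dy": 1},
    {"dx": 0.56, "dy": 1},
    {"dx": 0.56, "dy": 1},
    {"dx": 0.56, "dy": 1},
  ],
)

```text
schema error: expected keys dx, dy, dz, rx, ry, rz
```

Request:
move_arm(
  targets=[
    {"dx": 0.56, "dy": 1},
    {"dx": 0.56, "dy": 1},
    {"dx": 0.56, "dy": 1},
    {"dx": 0.56, "dy": 1},
    {"dx": 0.56, "dy": 1},
    {"dx": 0.3, "dy": 0.5},
    {},
    {},
    {},
    {},
  ],
)

```text
schema error: expected keys dx, dy, dz, rx, ry, rz
```

All six keys are needed in each row.

Request:
move_arm(
  targets=[
    {"dx": 0.56, "dy": 1, "dz": 0.2, "rx": 0, "ry": 0, "rz": 0.228},
    {"dx": 0.56, "dy": 1, "dz": 0.2, "rx": 0, "ry": 0, "rz": 0.228},
    {"dx": 0.56, "dy": 1, "dz": 0.2, "rx": 0, "ry": 0, "rz": 0.228},
    {"dx": 0.56, "dy": 1, "dz": 0.2, "rx": 0, "ry": 0, "rz": 0.228},
    {"dx": 0.56, "dy": 1, "dz": 0.2, "rx": 0, "ry": 0, "rz": 0.228},
    {"dx": 0.56, "dy": 1, "dz": 0.2, "rx": 0, "ry": 0, "rz": 0.228},
    {"dx": 0.56, "dy": 1, "dz": 0, "rx": 0, "ry": 0, "rz": 0.228},
    {"dx": 0.56, "dy": 1, "dz": 0, "rx": 0, "ry": 0, "rz": 0.228},
    {"dx": 0.56, "dy": 1, "dz": 0, "rx": 0, "ry": 0, "rz": 0.228},
    {"dx": 0.56, "dy": 1, "dz": 0, "rx": 0, "ry": 0, "rz": 0.228},
  ],
  claw=60,
  newtons=40,
)

```text
t: 1.4
tcp_pos: [0.3521, -0.3369, 0.2328]
tool_rot: [0.717, 0.697, 0.0, -0.0]
force: [0.2, -0.5, -0.0]
finger_gap: 0.598
gripper_force: 0.0
```

Request:
move_arm(
  targets=[
    {"dx": 0.56, "dy": 1, "dz": 0, "rx": 0, "ry": 0, "rz": 0},
    {"dx": 0.56, "dy": 1, "dz": 0, "rx": 0, "ry": 0, "rz": 0},
    {"dx": 0.56, "dy": 1, "dz": 0, "rx": 0, "ry": 0, "rz": 0},
    {"dx": 0.56, "dy": 1, "dz": 0, "rx": 0, "ry": 0, "rz": 0},
    {"dx": 0.56, "dy": 1, "dz": 0, "rx": 0, "ry": 0, "rz": 0},
    {"dx": 0.56, "dy": 1, "dz": 0, "rx": 0, "ry": 0, "rz": 0},
    {"dx": 0.56, "dy": 1, "dz": 0, "rx": 0, "ry": 0, "rz": 0},
    {"dx": 0.56, "dy": 1, "dz": 0, "rx": 0, "ry": 0, "rz": 0},
    {"dx": 0.56, "dy": 1, "dz": 0, "rx": 0, "ry": 0, "rz": 0},
    {"dx": 0.56, "dy": 1, "dz": 0, "rx": 0, "ry": 0, "rz": 0},
  ],
)

```text
t: 2.65
tcp_pos: [0.4921, -0.087, 0.2327]
tool_rot: [0.718, 0.696, -0.0, -0.0]
force: [0.8, 0.2, -0.1]
finger_gap: 0.605
gripper_force: 0.0
```

Request:
move_arm(
  targets=[
    {"dx": 0.56, "dy": 1, "dz": 0, "rx": 0, "ry": 0, "rz": 0},
    {"dx": 0.56, "dy": 1, "dz": 0, "rx": 0, "ry": 0, "rz": 0},
    {"dx": 0.56, "dy": 1, "dz": 0, "rx": 0, "ry": 0, "rz": 0},
    {"dx": 0.56, "dy": 1, "dz": 0, "rx": 0, "ry": 0, "rz": 0},
    {"dx": 0.56, "dy": 1, "dz": 0, "rx": 0, "ry": 0, "rz": 0},
    {"dx": 0.2, "dy": 0.4, "dz": 0, "rx": 0, "ry": 0, "rz": 0},
    {"dx": 0, "dy": 0, "dz": 0, "rx": 0, "ry": 0, "rz": 0},
    {"dx": 0, "dy": 0, "dz": 0, "rx": 0, "ry": 0, "rz": 0},
    {"dx": 0, "dy": 0, "dz": 0, "rx": 0, "ry": 0, "rz": 0},
    {"dx": 0, "dy": 0, "dz": 0, "rx": 0, "ry": 0, "rz": 0},
  ],
)

```text
t: 3.9
tcp_pos: [0.5667, 0.0464, 0.233]
tool_rot: [0.718, 0.696, -0.0, 0.0]
force: [-0.4, 1.1, 0.8]
finger_gap: 0.602
gripper_force: 0.0
```

Request:
move_arm(
  targets=[
    {"dx": 0.16, "dy": 0.06, "dz": -0.8, "rx": 0, "ry": 0, "rz": 0},
    {"dx": 0, "dy": 0, "dz": -0.8, "rx": 0, "ry": 0, "rz": 0},
    {"dx": 0, "dy": 0, "dz": -0.8, "rx": 0, "ry": 0, "rz": 0},
    {"dx": 0, "dy": 0, "dz": -0.8, "rx": 0, "ry": 0, "rz": 0},
    {"dx": 0, "dy": 0, "dz": -0.8, "rx": 0, "ry": 0, "rz": 0},
    {"dx": 0, "dy": 0, "dz": -0.8, "rx": 0, "ry": 0, "rz": 0},
    {"dx": 0, "dy": 0, "dz": -0.8, "rx": 0, "ry": 0, "rz": 0},
    {"dx": 0, "dy": 0, "dz": -0.3, "rx": 0, "ry": 0, "rz": 0},
    {"dx": 0, "dy": 0, "dz": -0.16, "rx": 0, "ry": 0, "rz": 0},
    {"dx": 0, "dy": 0, "dz": 0, "rx": 0, "ry": 0, "rz": 0},
  ],
)

```text
t: 5.15
tcp_pos: [0.5712, 0.0484, 0.0818]
tool_rot: [0.718, 0.696, 0.0, 0.0]
force: [0.2, 0.0, 0.2]
finger_gap: 0.596
gripper_force: 0.0
```

Request:
move_arm(
  targets=[
    {"dx": 0, "dy": 0, "dz": 0, "rx": 0, "ry": 0, "rz": 0},
    {"dx": 0, "dy": 0, "dz": 0, "rx": 0, "ry": 0, "rz": 0},
    {"dx": 0, "dy": 0, "dz": 0, "rx": 0, "ry": 0, "rz": 0},
    {"dx": 0, "dy": 0, "dz": 0, "rx": 0, "ry": 0, "rz": 0},
    {"dx": 0, "dy": 0, "dz": 0, "rx": 0, "ry": 0, "rz": 0},
    {"dx": 0, "dy": 0, "dz": 0, "rx": 0, "ry": 0, "rz": 0},
    {"dx": 0, "dy": 0, "dz": 0.2, "rx": 0, "ry": 0, "rz": 0},
    {"dx": 0, "dy": 0, "dz": 0.2, "rx": 0, "ry": 0, "rz": 0},
    {"dx": 0, "dy": 0, "dz": 0.2, "rx": 0, "ry": 0, "rz": 0},
    {"dx": 0, "dy": 0, "dz": 0.2, "rx": 0, "ry": 0, "rz": 0},
  ],
  claw=0,
  newtons=60,
)

```text
t: 6.4
tcp_pos: [0.5709, 0.0485, 0.1018]
tool_rot: [0.718, 0.696, 0.0, 0.0]
force: [-0.4, -0.5, 0.4]
finger_gap: 0.003
gripper_force: 0.0
```

```bash
python3 - <<'E'
from h import *
im=cams.snapshot("scene");cv2.imwrite("pics/s1.png",cv2.resize(im[150:280,170:300,::-1],(600,600),interpolation=cv2.INTER_CUBIC))
im=cams.snapshot("top");print(blob("top",im,(100,120,60),(125,255,255),(370,230,480,320),.076))
E
```

```text
(array([574.1, 110.6]), array([92.4, 23.8]), np.float32(0.7))
```

View pics/s1.png

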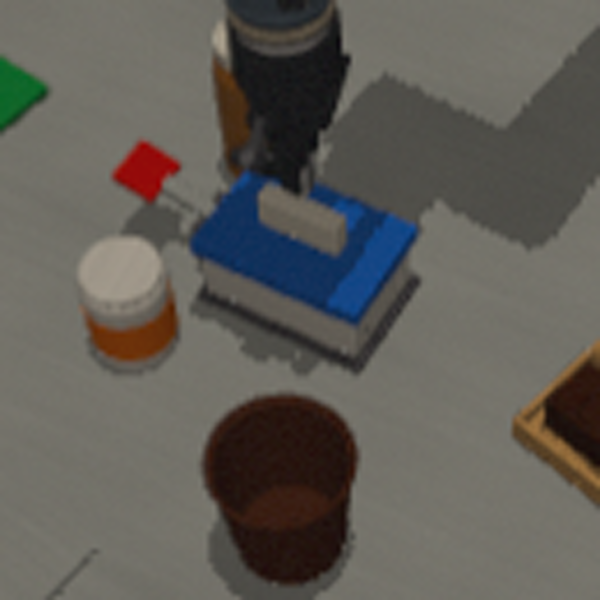

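```bash
python3 - <<'E'
from h import *
im=cams.snapshot("scene");x0,y0,x1,y1=215,170,265,220
c=cv2.resize(im[y0:y1,x0:x1,::-1],(600,600),interpolation=cv2.INTER_CUBIC)
def pr(n,p):
    m=cams.camera_model(n);K=np.array([[m["fx"],0,m["cx"]],[0,m["fy"],m["cy"]],[0,0,1]]);E=np.array(m["extrinsics"])
    return cv2.projectPoints(np.array([p]),cv2.Rodrigues(E[:3,:3])[0],E[:3,3],K,np.array(m["distortion"]))[0].ravel()
s=sensors.sense();t=s["tcp_pos"];print(t,s["finger_gap"])
def dot(p,col):
    u=(pr("scene",p)-[x0-.5,y0-.5])*12;cv2.circle(c,tuple(int(v) for v in u),5,col,2)
dot(t,(0,255,0));dot([.5708,.048,.110],(0,0,255))
for a in(-.035,.035):dot([.5708+a*.03,.048+a,.110],(255,0,255))
print(pr("top",t),pr("scene",t))
cv2.imwrite("pics/s2.png",c)
E
```

```text
[0.57112008 0.04849993 0.10182217] -0.0006698092372760257
[272.2573938  176.92651973] [234.06954883 195.76747488]
```

View pics/s2.png

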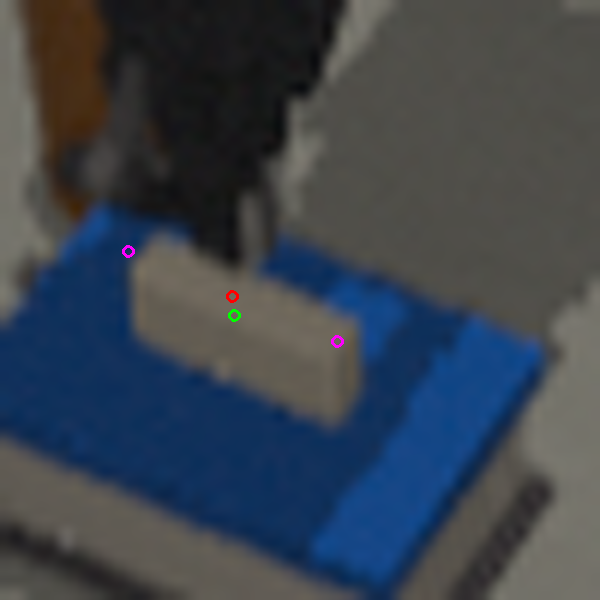

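```bash
cat >> h.py <<'E'
def pr(n,p):
    m=cams.camera_model(n);K=np.array([[m["fx"],0,m["cx"]],[0,m["fy"],m["cy"]],[0,0,1]]);E=np.array(m["extrinsics"])
    return cv2.projectPoints(np.array([p],float),cv2.Rodrigues(E[:3,:3])[0],E[:3,3],K,np.array(m["distortion"]))[0].ravel()
def crop(n,im,b,k,pts):
    x0,y0,x1,y1=b;c=cv2.resize(im[y0:y1,x0:x1,::-1],None,fx=k,fy=k,interpolation=cv2.INTER_CUBIC)
    for p,col in pts:cv2.circle(c,tuple(int(v) for v in (pr(n,p)-[x0-.5,y0-.5])*k),4,col,2)
    return c
E
python3 - <<'E'
from h import *
s=sensors.sense();t=s["tcp_pos"];G=(0,255,0);R=(0,0,255)
a=crop("top",cams.snapshot("top"),(225,130,325,230),4,[(t,G),(t+[0,0,.15],R)])
i=cv2.resize(cv2.imread("pics/scene0.png"),(512,384),interpolation=cv2.INTER_AREA)[:,:,::-1]
t0=np.array([.212,-.588,.203])
b=crop("scene",i,(100,0,200,100),4,[(t0,G),(t0+[0,0,.15],R)])
print(s["q"],s["tau"],np.array(s["force"]))
cv2.imwrite("pics/s3.png",np.hstack([a,b]))
E
```

```text
[-1.10161740e-01  5.93457283e-01  1.65612828e+00 -2.23576027e-05
  8.91197594e-01 -7.89762467e-02] [ 1.23185958e-02 -4.25604665e+01 -1.31247845e+01  4.55039826e-04
  4.02246311e-03  8.44796830e-06] [ 0.27495588 -0.00464311 -0.34502221]
```

View pics/s3.png

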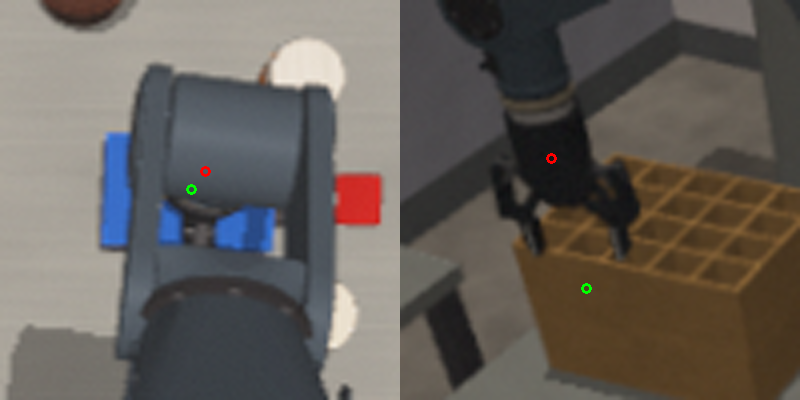

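Request:
move_arm(
  targets=[
    {"dx": 0, "dy": 0, "dz": 1, "rx": 0, "ry": 0, "rz": 0},
    {"dx": 0, "dy": 0, "dz": 1, "rx": 0, "ry": 0, "rz": 0},
    {"dx": 0, "dy": 0, "dz": 1, "rx": 0, "ry": 0, "rz": 0},
    {"dx": 0, "dy": 0, "dz": 1, "rx": 0, "ry": 0, "rz": 0},
    {"dx": 0, "dy": 0, "dz": 0, "rx": 0, "ry": 0, "rz": 0},
    {"dx": 0, "dy": 0, "dz": 0, "rx": 0, "ry": 0, "rz": 0},
    {"dx": 0, "dy": 0, "dz": 0, "rx": 0, "ry": 0, "rz": 0},
    {"dx": 0, "dy": 0, "dz": 0, "rx": 0, "ry": 0, "rz": 0},
    {"dx": 0, "dy": 0, "dz": 0, "rx": 0, "ry": 0, "rz": 0},
    {"dx": 0, "dy": 0, "dz": 0, "rx": 0, "ry": 0, "rz": 0},
  ],
  claw=60,
)

```text
t: 7.85
tcp_pos: [0.5708, 0.0485, 0.2012]
tool_rot: [0.718, 0.696, -0.0, -0.0]
force: [-0.7, -0.3, 0.2]
finger_gap: 0.598
gripper_force: 0.0
```

```bash
python3 - <<'E'
from h import *
s=sensors.sense();t=s["tcp_pos"];G=(0,255,0);R=(0,0,255);C=(255,255,0)
print(t,s["finger_gap"])
a=crop("scene",cams.snapshot("scene"),(190,120,270,220),6,[(t,G),(t+[0,0,.1],R),(t+[.026,0,.006],C),(t+[-.026,0,.006],C)])
b=crop("top",cams.snapshot("top"),(248,130,298,230),6,[(t,G),(t+[0,0,.1],R)])
cv2.imwrite("pics/s4.png",np.hstack([a,b]))
E
```

```text
[0.57081826 0.04852622 0.20119954] 0.598493429941069
```

View pics/s4.png

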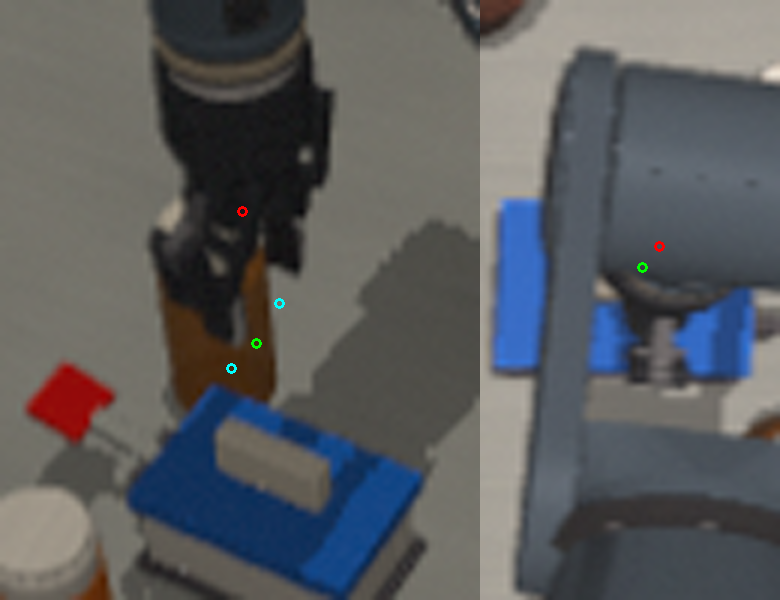

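```bash
python3 -c "
from station import manip
print({k:getattr(manip,k) for k in dir(manip) if k[0]!='_'})"
```

```text
{'PlanningError': <class 'station.PlanningError'>, 'grasp_offset': 0.0187}
```

Request:
move_arm(
  targets=[
    {"dx": 0, "dy": 0, "dz": -1, "rx": 0, "ry": 0, "rz": 0},
    {"dx": 0, "dy": 0, "dz": -1, "rx": 0, "ry": 0, "rz": 0},
    {"dx": 0, "dy": 0, "dz": -1, "rx": 0, "ry": 0, "rz": 0},
    {"dx": 0, "dy": 0, "dz": -1, "rx": 0, "ry": 0, "rz": 0},
    {"dx": 0, "dy": 0, "dz": -0.6, "rx": 0, "ry": 0, "rz": 0},
    {"dx": 0, "dy": 0, "dz": -0.4, "rx": 0, "ry": 0, "rz": 0},
    {"dx": 0, "dy": 0, "dz": -0.3, "rx": 0, "ry": 0, "rz": 0},
    {"dx": 0, "dy": 0, "dz": -0.2, "rx": 0, "ry": 0, "rz": 0},
    {"dx": 0, "dy": 0, "dz": 0, "rx": 0, "ry": 0, "rz": 0},
    {"dx": 0, "dy": 0, "dz": 0, "rx": 0, "ry": 0, "rz": 0},
  ],
)

```text
t: 9.2
tcp_pos: [0.5712, 0.0485, 0.0643]
tool_rot: [0.718, 0.696, 0.0, 0.0]
force: [-0.1, 0.6, 0.1]
finger_gap: 0.604
gripper_force: 0.0
```

Request:
move_arm(
  targets=[
    {"dx": 0, "dy": 0, "dz": -0.1, "rx": 0, "ry": 0, "rz": 0},
    {"dx": 0, "dy": 0, "dz": -0.1, "rx": 0, "ry": 0, "rz": 0},
    {"dx": 0, "dy": 0, "dz": -0.1, "rx": 0, "ry": 0, "rz": 0},
    {"dx": 0, "dy": 0, "dz": -0.1, "rx": 0, "ry": 0, "rz": 0},
    {"dx": 0, "dy": 0, "dz": -0.1, "rx": 0, "ry": 0, "rz": 0},
    {"dx": 0, "dy": 0, "dz": 0, "rx": 0, "ry": 0, "rz": 0},
    {"dx": 0, "dy": 0, "dz": 0, "rx": 0, "ry": 0, "rz": 0},
    {"dx": 0, "dy": 0, "dz": 0, "rx": 0, "ry": 0, "rz": 0},
    {"dx": 0, "dy": 0, "dz": 0, "rx": 0, "ry": 0, "rz": 0},
    {"dx": 0, "dy": 0, "dz": 0, "rx": 0, "ry": 0, "rz": 0},
  ],
  claw=0,
  newtons=40,
)

```text
t: 10.45
tcp_pos: [0.5711, 0.0485, 0.0592]
tool_rot: [0.718, 0.696, 0.001, 0.001]
force: [-12.5, 0.1, 48.8]
finger_gap: 0.206
gripper_force: 45.0
```

Request:
move_arm(
  targets=[
    {"dx": 0, "dy": 0, "dz": 0.15, "rx": 0, "ry": 0, "rz": 0},
    {"dx": 0, "dy": 0, "dz": 0.15, "rx": 0, "ry": 0, "rz": 0},
    {"dx": 0, "dy": 0, "dz": 0.3, "rx": 0, "ry": 0, "rz": 0},
    {"dx": 0, "dy": 0, "dz": 0.5, "rx": 0, "ry": 0, "rz": 0},
    {"dx": 0, "dy": 0, "dz": 0.8, "rx": 0, "ry": 0, "rz": 0},
    {"dx": 0, "dy": 0, "dz": 1, "rx": 0, "ry": 0, "rz": 0},
    {"dx": 0, "dy": 0, "dz": 1, "rx": 0, "ry": 0, "rz": 0},
    {"dx": 0, "dy": 0, "dz": 1, "rx": 0, "ry": 0, "rz": 0},
    {"dx": 0, "dy": 0, "dz": 0.6, "rx": 0, "ry": 0, "rz": 0},
    {"dx": 0, "dy": 0, "dz": 0, "rx": 0, "ry": 0, "rz": 0},
  ],
)

```text
t: 11.7
tcp_pos: [0.5716, 0.0485, 0.1899]
tool_rot: [0.718, 0.696, 0.001, 0.001]
force: [-0.4, 0.2, -2.3]
finger_gap: 0.204
gripper_force: 39.2
```

```bash
python3 - <<'E'
from h import *
s=sensors.sense();t=s["tcp_pos"];G=(0,255,0);R=(0,0,255);C=(255,255,0)
print(t,s["finger_gap"],s["force"])
a=crop("scene",cams.snapshot("scene"),(170,110,290,240),4,[(t,G),(t+[0,0,.019],R)])
cv2.imwrite("pics/s5.png",a)
E
```

```text
[0.5715829  0.04847148 0.18989065] 0.20401426601727177 [-0.39744353  0.24366004 -2.27709928]
```

View pics/s5.png

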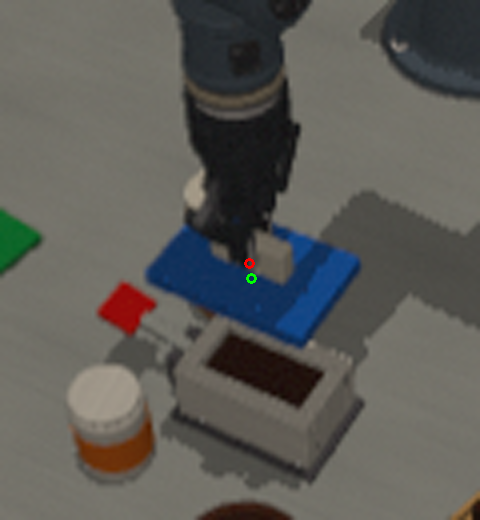

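Request:
move_arm(
  targets=[
    {"dx": -0.05, "dy": -0.5, "dz": 0, "rx": 0, "ry": 0, "rz": -0.03},
    {"dx": -0.05, "dy": -1, "dz": 0, "rx": 0, "ry": 0, "rz": -0.03},
    {"dx": -0.05, "dy": -1, "dz": 0, "rx": 0, "ry": 0, "rz": -0.03},
    {"dx": -0.05, "dy": -1, "dz": 0, "rx": 0, "ry": 0, "rz": -0.03},
    {"dx": -0.05, "dy": -1, "dz": 0, "rx": 0, "ry": 0, "rz": -0.03},
    {"dx": -0.05, "dy": -1, "dz": 0, "rx": 0, "ry": 0, "rz": -0.03},
    {"dx": -0.05, "dy": -1, "dz": 0, "rx": 0, "ry": 0, "rz": -0.03},
    {"dx": -0.05, "dy": -1, "dz": 0, "rx": 0, "ry": 0, "rz": -0.03},
    {"dx": -0.05, "dy": -1, "dz": 0, "rx": 0, "ry": 0, "rz": -0.03},
    {"dx": -0.05, "dy": -1, "dz": 0, "rx": 0, "ry": 0, "rz": 0},
  ],
)

```text
t: 13.0
tcp_pos: [0.5572, -0.1903, 0.1875]
tool_rot: [0.766, 0.643, -0.001, -0.001]
force: [0.3, 0.4, -1.9]
finger_gap: 0.203
gripper_force: 39.2
```

Request:
move_arm(
  targets=[
    {"dx": -0.05, "dy": -1, "dz": 0, "rx": 0, "ry": 0, "rz": 0},
    {"dx": -0.05, "dy": -1, "dz": 0, "rx": 0, "ry": 0, "rz": 0},
    {"dx": -0.05, "dy": -1, "dz": 0, "rx": 0, "ry": 0, "rz": 0},
    {"dx": -0.05, "dy": -1, "dz": 0, "rx": 0, "ry": 0, "rz": 0},
    {"dx": -0.05, "dy": -1, "dz": -0.3, "rx": 0, "ry": 0, "rz": 0},
    {"dx": 0, "dy": -0.8, "dz": -0.7, "rx": 0, "ry": 0, "rz": 0},
    {"dx": 0, "dy": -0.5, "dz": -1, "rx": 0, "ry": 0, "rz": 0},
    {"dx": 0, "dy": 0, "dz": -1, "rx": 0, "ry": 0, "rz": 0},
    {"dx": 0, "dy": 0, "dz": -1, "rx": 0, "ry": 0, "rz": 0},
    {"dx": 0, "dy": 0, "dz": -0.8, "rx": 0, "ry": 0, "rz": 0},
  ],
)

```text
t: 14.25
tcp_pos: [0.5511, -0.3461, 0.0661]
tool_rot: [0.765, 0.644, -0.0, -0.002]
force: [0.2, 0.2, -1.9]
finger_gap: 0.197
gripper_force: 39.2
```

Request:
move_arm(
  targets=[
    {"dx": 0, "dy": 0, "dz": -0.6, "rx": 0, "ry": 0, "rz": 0},
    {"dx": 0, "dy": 0, "dz": -0.6, "rx": 0, "ry": 0, "rz": 0},
    {"dx": 0, "dy": 0, "dz": -0.4, "rx": 0, "ry": 0, "rz": 0},
    {"dx": 0, "dy": 0, "dz": -0.1, "rx": 0, "ry": 0, "rz": 0},
    {"dx": 0, "dy": 0, "dz": -0.1, "rx": 0, "ry": 0, "rz": 0},
    {"dx": 0, "dy": 0, "dz": -0.1, "rx": 0, "ry": 0, "rz": 0},
    {"dx": 0, "dy": 0, "dz": -0.1, "rx": 0, "ry": 0, "rz": 0},
    {"dx": 0, "dy": 0, "dz": -0.1, "rx": 0, "ry": 0, "rz": 0},
    {"dx": 0, "dy": 0, "dz": 0, "rx": 0, "ry": 0, "rz": 0},
    {"dx": 0, "dy": 0, "dz": 0, "rx": 0, "ry": 0, "rz": 0},
  ],
)

```text
t: 15.5
tcp_pos: [0.5522, -0.3465, 0.0165]
tool_rot: [0.765, 0.644, 0.0, 0.0]
force: [0.2, -0.1, -2.0]
finger_gap: 0.201
gripper_force: 39.1
```

Request:
move_arm(
  targets=[
    {"dx": 0, "dy": 0, "dz": -0.06, "rx": 0, "ry": 0, "rz": 0},
    {"dx": 0, "dy": 0, "dz": -0.06, "rx": 0, "ry": 0, "rz": 0},
    {"dx": 0, "dy": 0, "dz": -0.06, "rx": 0, "ry": 0, "rz": 0},
    {"dx": 0, "dy": 0, "dz": -0.06, "rx": 0, "ry": 0, "rz": 0},
    {"dx": 0, "dy": 0, "dz": 0, "rx": 0, "ry": 0, "rz": 0},
    {"dx": 0, "dy": 0, "dz": 0, "rx": 0, "ry": 0, "rz": 0},
    {"dx": 0, "dy": 0, "dz": 0, "rx": 0, "ry": 0, "rz": 0},
    {"dx": 0, "dy": 0, "dz": 0, "rx": 0, "ry": 0, "rz": 0},
    {"dx": 0, "dy": 0, "dz": 0, "rx": 0, "ry": 0, "rz": 0},
    {"dx": 0, "dy": 0, "dz": 0, "rx": 0, "ry": 0, "rz": 0},
  ],
)

```text
t: 16.75
tcp_pos: [0.5521, -0.3465, 0.0114]
tool_rot: [0.765, 0.644, -0.0, 0.0]
force: [-2.0, 1.2, 6.3]
finger_gap: 0.204
gripper_force: 40.2
```

Request:
move_arm(
  targets=[
    {"dx": 0, "dy": 0, "dz": 0, "rx": 0, "ry": 0, "rz": 0},
    {"dx": 0, "dy": 0, "dz": 0, "rx": 0, "ry": 0, "rz": 0},
    {"dx": 0, "dy": 0, "dz": 0, "rx": 0, "ry": 0, "rz": 0},
    {"dx": 0, "dy": 0, "dz": 0, "rx": 0, "ry": 0, "rz": 0},
    {"dx": 0, "dy": 0, "dz": 0.3, "rx": 0, "ry": 0, "rz": 0},
    {"dx": 0, "dy": 0, "dz": 1, "rx": 0, "ry": 0, "rz": 0},
    {"dx": 0, "dy": 0, "dz": 1, "rx": 0, "ry": 0, "rz": 0},
    {"dx": 0, "dy": 0, "dz": 1, "rx": 0, "ry": 0, "rz": 0},
    {"dx": 0, "dy": 0, "dz": 1, "rx": 0, "ry": 0, "rz": 0},
    {"dx": 0, "dy": 0, "dz": 1, "rx": 0, "ry": 0, "rz": 0},
  ],
  claw=60,
)

```text
t: 18.0
tcp_pos: [0.5521, -0.3465, 0.1443]
tool_rot: [0.765, 0.644, 0.0, 0.0]
force: [0.8, -0.3, 0.1]
finger_gap: 0.599
gripper_force: 0.0
```

```bash
python3 - <<'E'
from h import *
s=sensors.sense();print(s["tcp_pos"],s["finger_gap"])
im=cams.snapshot("top")
print("pad",blob("top",im,(0,150,80),(8,255,255),(475,260,510,300),.075))
print("slab",blob("top",im,(0,40,0),(25,255,90),(385,250,462,305),.068))
print("jar",cast("top",[[475/1.5625,325/1.5625]],.15),"tin",cast("top",[[471/1.5625,234/1.5625]],.09))
sc=cams.snapshot("scene");print("cover sc",blob("scene",sc,(100,120,40),(125,255,255),(150,200,320,330),.028))
a=crop("top",im,(235,130,415,230),4,[]);cv2.imwrite("pics/s6.png",a)
E
```

```text
[ 0.55212557 -0.34647407  0.14434799] 0.5991870470426048
pad (array([566.9, -96.8]), array([38.1, 34.5]), np.float32(0.3))
slab (array([570.3,  47.9]), array([99.2, 46.9]), np.float32(87.4))
jar [[ 0.4685159  -0.05087134]] tin [[ 0.66625099 -0.05069961]]
cover sc (array([ 554.6, -339. ]), array([154.6, 100.4]), np.float32(80.1))
```

View pics/s6.png

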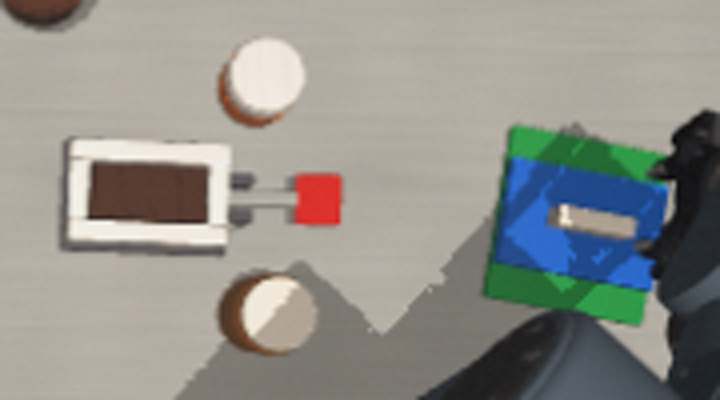

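Request:
move_arm(
  targets=[
    {"dx": 0.06, "dy": 0.994, "dz": 0, "rx": 0, "ry": 0, "rz": -0.273},
    {"dx": 0.06, "dy": 0.994, "dz": 0, "rx": 0, "ry": 0, "rz": -0.273},
    {"dx": 0.06, "dy": 0.994, "dz": 0, "rx": 0, "ry": 0, "rz": -0.273},
    {"dx": 0.06, "dy": 0.994, "dz": 0, "rx": 0, "ry": 0, "rz": -0.273},
    {"dx": 0.06, "dy": 0.994, "dz": 0, "rx": 0, "ry": 0, "rz": -0.273},
    {"dx": 0.06, "dy": 0.994, "dz": 0, "rx": 0, "ry": 0, "rz": -0.273},
    {"dx": 0.06, "dy": 0.994, "dz": 0, "rx": 0, "ry": 0, "rz": -0.273},
    {"dx": 0.06, "dy": 0.994, "dz": 0, "rx": 0, "ry": 0, "rz": -0.273},
    {"dx": 0.06, "dy": 0.994, "dz": 0, "rx": 0, "ry": 0, "rz": -0.273},
    {"dx": 0.06, "dy": 0.994, "dz": 0, "rx": 0, "ry": 0, "rz": -0.273},
  ],
  claw=0,
)

```text
t: 19.35
tcp_pos: [0.5665, -0.0969, 0.142]
tool_rot: [1.0, -0.018, -0.001, -0.0]
force: [-0.2, 0.7, 0.0]
finger_gap: 0.003
gripper_force: 0.0
```

Request:
move_arm(
  targets=[
    {"dx": 0, "dy": 0, "dz": 0, "rx": 0, "ry": 0, "rz": 0},
    {"dx": 0, "dy": 0, "dz": -0.6, "rx": 0, "ry": 0, "rz": 0},
    {"dx": 0, "dy": 0, "dz": -0.8, "rx": 0, "ry": 0, "rz": 0},
    {"dx": 0, "dy": 0, "dz": -0.8, "rx": 0, "ry": 0, "rz": 0},
    {"dx": 0, "dy": 0, "dz": -0.4, "rx": 0, "ry": 0, "rz": 0},
    {"dx": 0, "dy": 0, "dz": -0.4, "rx": 0, "ry": 0, "rz": 0},
    {"dx": 0, "dy": 0, "dz": -0.2, "rx": 0, "ry": 0, "rz": 0},
    {"dx": 0, "dy": 0, "dz": -0.2, "rx": 0, "ry": 0, "rz": 0},
    {"dx": 0, "dy": 0, "dz": -0.2, "rx": 0, "ry": 0, "rz": 0},
    {"dx": 0, "dy": 0, "dz": -0.2, "rx": 0, "ry": 0, "rz": 0},
  ],
)

```text
t: 20.6
tcp_pos: [0.5673, -0.098, 0.0479]
tool_rot: [1.0, -0.016, 0.0, 0.0]
force: [-0.4, -0.1, 0.7]
finger_gap: -0.001
gripper_force: 0.0
```

Request:
move_arm(
  targets=[
    {"dx": 0, "dy": 0, "dz": -0.2, "rx": 0, "ry": 0, "rz": 0},
    {"dx": 0, "dy": 0, "dz": -0.2, "rx": 0, "ry": 0, "rz": 0},
    {"dx": 0, "dy": 0, "dz": -0.2, "rx": 0, "ry": 0, "rz": 0},
    {"dx": 0, "dy": 0, "dz": -0.2, "rx": 0, "ry": 0, "rz": 0},
    {"dx": 0, "dy": 0, "dz": -0.2, "rx": 0, "ry": 0, "rz": 0},
    {"dx": 0, "dy": 0, "dz": -0.2, "rx": 0, "ry": 0, "rz": 0},
    {"dx": 0, "dy": 0, "dz": -0.2, "rx": 0, "ry": 0, "rz": 0},
    {"dx": 0, "dy": 0, "dz": -0.1, "rx": 0, "ry": 0, "rz": 0},
    {"dx": 0, "dy": 0, "dz": 0, "rx": 0, "ry": 0, "rz": 0},
    {"dx": 0, "dy": 0, "dz": 0, "rx": 0, "ry": 0, "rz": 0},
  ],
)

```text
t: 21.85
tcp_pos: [0.5687, -0.0998, 0.0114]
tool_rot: [1.0, -0.015, 0.002, 0.001]
force: [-0.3, -4.7, 5.6]
finger_gap: 0.001
gripper_force: 2.8
```

Request:
move_arm(
  targets=[
    {"dx": 0, "dy": 0, "dz": -0.15, "rx": 0, "ry": 0, "rz": 0},
    {"dx": 0, "dy": 0, "dz": -0.15, "rx": 0, "ry": 0, "rz": 0},
    {"dx": 0, "dy": 0, "dz": -0.15, "rx": 0, "ry": 0, "rz": 0},
    {"dx": 0, "dy": 0, "dz": -0.15, "rx": 0, "ry": 0, "rz": 0},
    {"dx": 0, "dy": 0, "dz": -0.1, "rx": 0, "ry": 0, "rz": 0},
    {"dx": 0, "dy": 0, "dz": -0.1, "rx": 0, "ry": 0, "rz": 0},
    {"dx": 0, "dy": 0, "dz": 0, "rx": 0, "ry": 0, "rz": 0},
    {"dx": 0, "dy": 0, "dz": 0, "rx": 0, "ry": 0, "rz": 0},
    {"dx": 0, "dy": 0, "dz": 0, "rx": 0, "ry": 0, "rz": 0},
    {"dx": 0, "dy": 0, "dz": 0, "rx": 0, "ry": 0, "rz": 0},
  ],
)

```text
t: 23.1
tcp_pos: [0.5688, -0.0984, -0.0059]
tool_rot: [1.0, -0.016, 0.002, 0.001]
force: [-3.2, -0.7, 24.0]
finger_gap: 0.001
gripper_force: 12.5
```

Request:
move_arm(
  targets=[
    {"dx": 0, "dy": 0, "dz": 0.3, "rx": 0, "ry": 0, "rz": 0},
    {"dx": 0, "dy": 0, "dz": 0.8, "rx": 0, "ry": 0, "rz": 0},
    {"dx": 0, "dy": 0, "dz": 1, "rx": 0, "ry": 0, "rz": 0},
    {"dx": 0, "dy": 0, "dz": 1, "rx": 0, "ry": 0, "rz": 0},
    {"dx": 0, "dy": 0, "dz": 1, "rx": 0, "ry": 0, "rz": 0},
    {"dx": 0, "dy": 0, "dz": 1, "rx": 0, "ry": 0, "rz": 0},
    {"dx": 0, "dy": 0, "dz": 1, "rx": 0, "ry": 0, "rz": 0},
    {"dx": 0, "dy": 0, "dz": 0, "rx": 0, "ry": 0, "rz": 0.2},
    {"dx": 0, "dy": 0, "dz": 0, "rx": 0, "ry": 0, "rz": 0.3},
    {"dx": 0, "dy": 0, "dz": 0, "rx": 0, "ry": 0, "rz": 0.3},
  ],
)

```text
t: 24.35
tcp_pos: [0.5667, -0.0975, 0.1424]
tool_rot: [0.981, 0.195, -0.0, -0.0]
force: [0.2, -0.6, -0.3]
finger_gap: -0.005
gripper_force: 0.0
```

Request:
move_arm(
  targets=[
    {"dx": 0.02, "dy": 0.8, "dz": 0, "rx": 0, "ry": 0, "rz": 0.3},
    {"dx": 0.02, "dy": 0.8, "dz": 0, "rx": 0, "ry": 0, "rz": 0.3},
    {"dx": 0.02, "dy": 0.8, "dz": 0, "rx": 0, "ry": 0, "rz": 0.3},
    {"dx": 0.02, "dy": 0.8, "dz": 0, "rx": 0, "ry": 0, "rz": 0.3},
    {"dx": 0.02, "dy": 0.8, "dz": 0, "rx": 0, "ry": 0, "rz": 0.3},
    {"dx": 0.02, "dy": 0.8, "dz": 0, "rx": 0, "ry": 0, "rz": 0.3},
    {"dx": 0.01, "dy": 0.8, "dz": 0, "rx": 0, "ry": 0, "rz": 0.3},
    {"dx": 0, "dy": 0.26, "dz": 0, "rx": 0, "ry": 0, "rz": 0.1},
    {"dx": 0, "dy": 0, "dz": 0, "rx": 0, "ry": 0, "rz": 0},
    {"dx": 0, "dy": 0, "dz": 0, "rx": 0, "ry": 0, "rz": 0},
  ],
  claw=100,
)

```text
t: 25.6
tcp_pos: [0.5702, 0.0484, 0.1426]
tool_rot: [0.718, 0.696, -0.0, -0.0]
force: [-0.6, 0.5, 0.6]
finger_gap: 1.0
gripper_force: 0.0
```

```bash
python3 - <<'E'
from h import *
s=sensors.sense();t=s["tcp_pos"];print(t,s["tool_rot"],s["finger_gap"])
a=crop("scene",cams.snapshot("scene"),(170,110,290,240),4,[(np.array([.5705,.048,.098]),(0,0,255)),(np.array([.5675,-.05,.098]),(0,0,0))])
cv2.imwrite("pics/s7.png",a)
E
```

```text
[0.57015864 0.0483844  0.14260351] [ 7.18354346e-01  6.95677322e-01 -2.02954491e-04 -2.37407074e-04] 0.9996928879537099
```

View pics/s7.png

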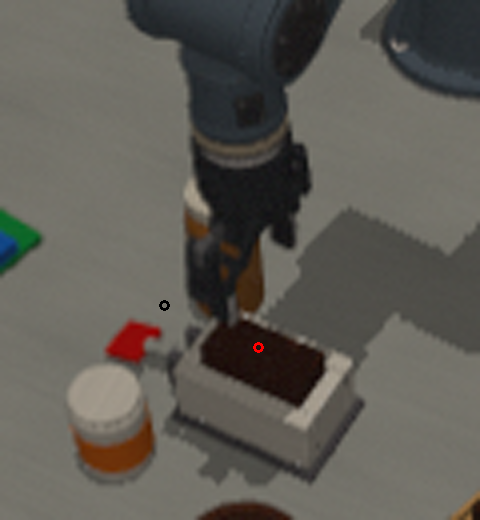

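Request:
move_arm(
  targets=[
    {"dx": 0, "dy": 0, "dz": -0.8, "rx": 0, "ry": 0, "rz": 0},
    {"dx": 0, "dy": 0, "dz": -0.8, "rx": 0, "ry": 0, "rz": 0},
    {"dx": 0, "dy": 0, "dz": -0.8, "rx": 0, "ry": 0, "rz": 0},
    {"dx": 0, "dy": 0, "dz": -0.5, "rx": 0, "ry": 0, "rz": 0},
    {"dx": 0, "dy": 0, "dz": -0.4, "rx": 0, "ry": 0, "rz": 0},
    {"dx": 0, "dy": 0, "dz": -0.3, "rx": 0, "ry": 0, "rz": 0},
    {"dx": 0, "dy": 0, "dz": -0.2, "rx": 0, "ry": 0, "rz": 0},
    {"dx": 0, "dy": 0, "dz": -0.1, "rx": 0, "ry": 0, "rz": 0},
    {"dx": 0, "dy": 0, "dz": 0, "rx": 0, "ry": 0, "rz": 0},
    {"dx": 0, "dy": 0, "dz": 0, "rx": 0, "ry": 0, "rz": 0},
  ],
)

```text
t: 26.9
tcp_pos: [0.5706, 0.0485, 0.0457]
tool_rot: [0.718, 0.696, 0.0, 0.0]
force: [-0.4, -0.1, -0.9]
finger_gap: 0.997
gripper_force: 0.0
```

Request:
move_arm(
  targets=[
    {"dx": 0, "dy": 0, "dz": 0, "rx": 0, "ry": 0, "rz": 0},
    {"dx": 0, "dy": 0, "dz": 0, "rx": 0, "ry": 0, "rz": 0},
    {"dx": 0, "dy": 0, "dz": 0, "rx": 0, "ry": 0, "rz": 0},
    {"dx": 0, "dy": 0, "dz": 0, "rx": 0, "ry": 0, "rz": 0},
    {"dx": 0, "dy": 0, "dz": 0, "rx": 0, "ry": 0, "rz": 0},
    {"dx": 0, "dy": 0, "dz": 0, "rx": 0, "ry": 0, "rz": 0},
    {"dx": 0, "dy": 0, "dz": 0, "rx": 0, "ry": 0, "rz": 0},
    {"dx": 0, "dy": 0, "dz": 0, "rx": 0, "ry": 0, "rz": 0},
    {"dx": 0, "dy": 0, "dz": 0, "rx": 0, "ry": 0, "rz": 0},
    {"dx": 0, "dy": 0, "dz": 0, "rx": 0, "ry": 0, "rz": 0},
  ],
  claw=0,
  newtons=60,
)

```text
t: 28.15
tcp_pos: [0.5706, 0.0485, 0.0456]
tool_rot: [0.718, 0.696, 0.0, 0.0]
force: [0.1, 0.5, 4.7]
finger_gap: 0.544
gripper_force: 66.9
```

Request:
move_arm(
  targets=[
    {"dx": 0, "dy": 0, "dz": 0.3, "rx": 0, "ry": 0, "rz": 0},
    {"dx": 0, "dy": 0, "dz": 0.7, "rx": 0, "ry": 0, "rz": 0},
    {"dx": 0, "dy": 0, "dz": 1, "rx": 0, "ry": 0, "rz": 0},
    {"dx": 0, "dy": 0, "dz": 1, "rx": 0, "ry": 0, "rz": 0},
    {"dx": -0.1, "dy": 0.5, "dz": 0.4, "rx": 0, "ry": 0, "rz": -0.05},
    {"dx": -0.2, "dy": 1, "dz": 0, "rx": 0, "ry": 0, "rz": -0.05},
    {"dx": -0.2, "dy": 1, "dz": 0, "rx": 0, "ry": 0, "rz": -0.05},
    {"dx": -0.2, "dy": 1, "dz": 0, "rx": 0, "ry": 0, "rz": -0.05},
    {"dx": -0.2, "dy": 1, "dz": 0, "rx": 0, "ry": 0, "rz": -0.05},
    {"dx": -0.2, "dy": 1, "dz": 0, "rx": 0, "ry": 0, "rz": -0.05},
  ],
)

```text
t: 29.4
tcp_pos: [0.5421, 0.1867, 0.131]
tool_rot: [0.771, 0.637, -0.0, -0.0]
force: [-0.2, -0.1, -2.5]
finger_gap: 0.544
gripper_force: 66.2
```

Request:
move_arm(
  targets=[
    {"dx": -0.2, "dy": 1, "dz": 0, "rx": 0, "ry": 0, "rz": -0.05},
    {"dx": -0.2, "dy": 1, "dz": 0, "rx": 0, "ry": 0, "rz": -0.05},
    {"dx": -0.2, "dy": 1, "dz": 0, "rx": 0, "ry": 0, "rz": -0.05},
    {"dx": -0.2, "dy": 1, "dz": 0, "rx": 0, "ry": 0, "rz": -0.05},
    {"dx": -0.2, "dy": 1, "dz": 0, "rx": 0, "ry": 0, "rz": 0},
    {"dx": -0.2, "dy": 1, "dz": 0, "rx": 0, "ry": 0, "rz": 0},
    {"dx": -0.12, "dy": 0.5, "dz": 0, "rx": 0, "ry": 0, "rz": 0},
    {"dx": 0, "dy": 0, "dz": 0, "rx": 0, "ry": 0, "rz": 0},
    {"dx": 0, "dy": 0, "dz": 0, "rx": 0, "ry": 0, "rz": 0},
    {"dx": 0, "dy": 0, "dz": 0, "rx": 0, "ry": 0, "rz": 0},
  ],
)

```text
t: 30.65
tcp_pos: [0.5101, 0.3476, 0.1304]
tool_rot: [0.803, 0.596, -0.0, 0.0]
force: [1.0, 0.7, -3.0]
finger_gap: 0.548
gripper_force: 66.2
```

Request:
move_arm(
  targets=[
    {"dx": 0, "dy": 0, "dz": -0.8, "rx": 0, "ry": 0, "rz": 0},
    {"dx": 0, "dy": 0, "dz": -0.8, "rx": 0, "ry": 0, "rz": 0},
    {"dx": 0, "dy": 0, "dz": -0.8, "rx": 0, "ry": 0, "rz": 0},
    {"dx": 0, "dy": 0, "dz": -0.8, "rx": 0, "ry": 0, "rz": 0},
    {"dx": 0, "dy": 0, "dz": -0.7, "rx": 0, "ry": 0, "rz": 0},
    {"dx": 0, "dy": 0, "dz": -0.5, "rx": 0, "ry": 0, "rz": 0},
    {"dx": 0, "dy": 0, "dz": -0.4, "rx": 0, "ry": 0, "rz": 0},
    {"dx": 0, "dy": 0, "dz": -0.2, "rx": 0, "ry": 0, "rz": 0},
    {"dx": 0, "dy": 0, "dz": 0, "rx": 0, "ry": 0, "rz": 0},
    {"dx": 0, "dy": 0, "dz": 0, "rx": 0, "ry": 0, "rz": 0},
  ],
)

```text
t: 31.9
tcp_pos: [0.5103, 0.3488, 0.0059]
tool_rot: [0.803, 0.596, 0.001, 0.0]
force: [-0.4, -0.0, -2.6]
finger_gap: 0.549
gripper_force: 66.2
```

Request:
move_arm(
  targets=[
    {"dx": 0, "dy": 0, "dz": -0.1, "rx": 0, "ry": 0, "rz": 0},
    {"dx": 0, "dy": 0, "dz": -0.1, "rx": 0, "ry": 0, "rz": 0},
    {"dx": 0, "dy": 0, "dz": -0.1, "rx": 0, "ry": 0, "rz": 0},
    {"dx": 0, "dy": 0, "dz": -0.1, "rx": 0, "ry": 0, "rz": 0},
    {"dx": 0, "dy": 0, "dz": -0.05, "rx": 0, "ry": 0, "rz": 0},
    {"dx": 0, "dy": 0, "dz": -0.05, "rx": 0, "ry": 0, "rz": 0},
    {"dx": 0, "dy": 0, "dz": 0, "rx": 0, "ry": 0, "rz": 0},
    {"dx": 0, "dy": 0, "dz": 0, "rx": 0, "ry": 0, "rz": 0},
    {"dx": 0, "dy": 0, "dz": 0, "rx": 0, "ry": 0, "rz": 0},
    {"dx": 0, "dy": 0, "dz": 0, "rx": 0, "ry": 0, "rz": 0},
  ],
)

```text
t: 33.15
tcp_pos: [0.5099, 0.3485, -0.0069]
tool_rot: [0.803, 0.596, 0.0, 0.0]
force: [-1.2, -0.9, 0.7]
finger_gap: 0.545
gripper_force: 66.4
```

Request:
move_arm(
  targets=[
    {"dx": 0, "dy": 0, "dz": -0.02, "rx": 0, "ry": 0, "rz": 0},
    {"dx": 0, "dy": 0, "dz": 0, "rx": 0, "ry": 0, "rz": 0},
    {"dx": 0, "dy": 0, "dz": 0, "rx": 0, "ry": 0, "rz": 0},
    {"dx": 0, "dy": 0, "dz": 0, "rx": 0, "ry": 0, "rz": 0},
    {"dx": 0, "dy": 0, "dz": 0.2, "rx": 0, "ry": 0, "rz": 0},
    {"dx": 0, "dy": 0, "dz": 0.4, "rx": 0, "ry": 0, "rz": 0},
    {"dx": 0, "dy": 0, "dz": 1, "rx": 0, "ry": 0, "rz": 0},
    {"dx": 0, "dy": 0, "dz": 1, "rx": 0, "ry": 0, "rz": 0},
    {"dx": 0, "dy": 0, "dz": 1, "rx": 0, "ry": 0, "rz": 0},
    {"dx": 0, "dy": 0, "dz": 1, "rx": 0, "ry": 0, "rz": 0},
  ],
  claw=63,
)

```text
t: 34.4
tcp_pos: [0.5099, 0.3486, 0.1091]
tool_rot: [0.803, 0.596, 0.0, 0.0]
force: [-0.2, 0.0, 0.6]
finger_gap: 0.628
gripper_force: 0.0
```

Request:
move_arm(
  targets=[
    {"dx": -0.3, "dy": -1, "dz": 1, "rx": 0, "ry": 0, "rz": 0},
    {"dx": -0.3, "dy": -1, "dz": 1, "rx": 0, "ry": 0, "rz": 0},
    {"dx": -0.3, "dy": -1, "dz": 0, "rx": 0, "ry": 0, "rz": 0},
    {"dx": -0.3, "dy": -1, "dz": 0, "rx": 0, "ry": 0, "rz": 0},
    {"dx": 0, "dy": -1, "dz": 0, "rx": 0, "ry": 0, "rz": 0},
    {"dx": 0, "dy": -1, "dz": 0, "rx": 0, "ry": 0, "rz": 0},
    {"dx": 0, "dy": -1, "dz": 0, "rx": 0, "ry": 0, "rz": 0},
    {"dx": 0, "dy": 0, "dz": 0, "rx": 0, "ry": 0, "rz": 0},
    {"dx": 0, "dy": 0, "dz": 0, "rx": 0, "ry": 0, "rz": 0},
    {"dx": 0, "dy": 0, "dz": 0, "rx": 0, "ry": 0, "rz": 0},
  ],
)

```text
t: 35.65
tcp_pos: [0.4799, 0.1743, 0.1576]
tool_rot: [0.802, 0.597, 0.0, 0.0]
force: [0.4, -0.4, -0.3]
finger_gap: 0.628
gripper_force: 0.0
```

```bash
python3 - <<'E'
from h import *
im=cams.snapshot("top")
print("slab",blob("top",im,(0,40,0),(25,255,90),(255,275,345,340),.045),"want 510,348,72.9")
a=crop("top",im,(150,140,290,240),3.5,[]);b=crop("scene",cams.snapshot("scene"),(130,140,350,270),3.5,[])[:,:,:]
a=cv2.resize(a,(b.shape[1],230));cv2.imwrite("pics/s8.png",cv2.resize(np.vstack([crop("top",im,(150,140,370,220),3.5,[]),b[:310]]),None,fx=1,fy=1))
E
```

```text
slab (array([509.8, 344.7]), array([100.8,  45.6]), np.float32(73.7)) want 510,348,72.9
```

View pics/s8.png

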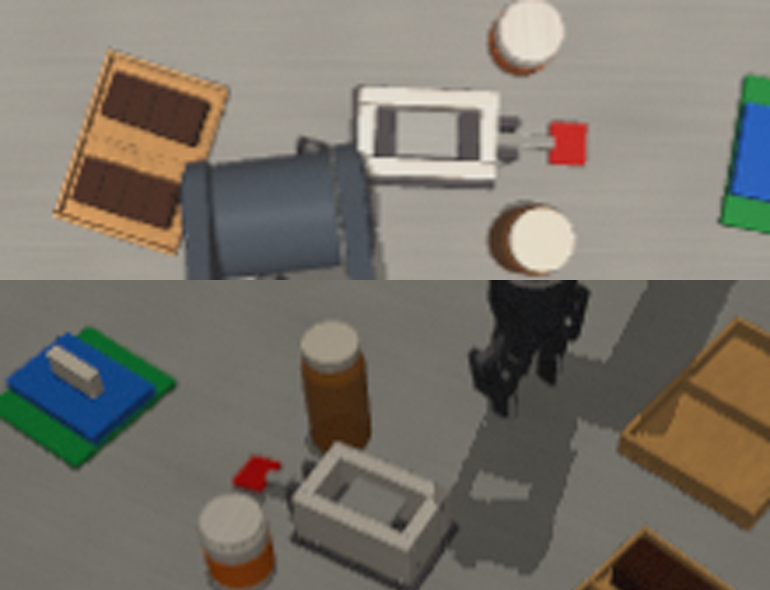

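The last picture shows the slab flat in the empty compartment (top view, around px 130,190). The cover lies on the board, the pocket is empty, and the jar and tin have not moved.

```bash
python3 -c "
from station import order
print(order.sign_off())"
```

```text
the job is handed in; nothing more can be done
None
```

I handed the job in at about 36 s: the cover lies on the green board, the lever is fully down, and the slab is flat, panels up, in the tray's empty compartment. Sign-off gave no verdict.

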